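Stand the fallen bird cage back in its row

ROBOT

A 6-joint arm with a two-finger parallel gripper is mounted at the origin on the work surface. World frame = base frame: x ahead of the robot, y to its left, z up, the work surface at z = 0. Lengths are in m, angles in rad, forces in N, time in s.
With the tool pointing down it reaches from about 0.25 to 0.725 m from the base axis. Payload 4 kg.
Tool frame: the origin (TCP) lies midway between the tips of the shut fingers; the grasp point (between the pads) lies 19 mm behind it; y points along the fingers, x is the direction in which the jaws open and shut, and the axes are right-handed (so a half turn about y gives the same grasp; the last joint's range is limited). The gripper opens to 85 mm and grips with 20 to 120 N. Pads are 22 mm wide; open, the fingers measure 114 mm over their backs; the gripper's body (76 mm by 85 mm) begins 54 mm behind the grasp point. The pads swing forward as they close: fully open they stand 13 mm farther back than shut.
Start: joints at [-1.225, 0.241, 0.005, 1.335, 0, 1.571], TCP at [0.169, -0.47, 0.231] pointing down, gripper open.
Joint ranges: [-2.72, 2.72], [-1.05, 1.87], [-1.09, 1.28], [-1.99, 2.15], [-1.42, 1.44], [-3.14, 3.14]. Speed limits (rad/s): [2.79, 2.79, 3.14, 3.14, 3.14, 3.14].

INTERFACE

Orientations are given as a unit quaternion [x, y, z, w].
In Python, from workcell import bot gives the robot as it stands. The module is installed in compiled form; this text tells all that it offers.
- The arm moves only by the shell command python3 -m inch 'ROWS'. ROWS is text: rows parted by semicolons, each of 7 numbers parted by spaces: the turn, a rotation vector about the tool's x, y, z in degrees, then the shift along the tool's x, y, z in mm, then the closure, from 0 (fully open) to 1 (shut). In form: ax ay az dx dy dz fingers; .... A call has 1 to 12 rows; each row shifts and turns the commanded pose from where the row before left it, along the tool's axes as they then stand; what a row does not reach is not made up. A row lasts 1/8 s, in which the tool goes at most 62.5 mm and 10.7 degrees, less where a joint would pass 70% of its speed; a pose out of reach is approached as far as the arm can. A call with a gripper value outside its range is refused whole. The fingers move at their own pace and stop on an object; the grip force is fixed at half the most. Time passes only in rows, so rows that do not move let the fingers close. It gives the time, the measured TCP pose, the force and the opening at its end, in the units of the state.
- bot.get_obs(): the state, without advancing time (a new reading comes with each control period).
- bot.camera(name): name is "scene" or "top" or "wrist"; returns a dict with "color" (480x640x3 uint8, blue, green, red), "fx", "fy", "cx", "cy" (pixels), "extrinsics" (4x4, takes a point from world to camera coordinates). Camera axes: x right, y up, looking along -z (the intrinsics and any distortion apply to the point x, -y, -z); pixel columns grow to the right and rows downward; lengths in m; the calibration is good to about 2 mm. The wrist camera is an equidistant fisheye: a pixel r from the principal point sees the ray r / f radians off the axis. A picture is of the moment at which its call begins. There is no depth.
- bot.job_done(): hands the job in, once; it reports no verdict.
Trained networks look in the newest picture that a camera, given by its name, has taken for a name from the list of things; names that differ only in an ending like _2 or _b are one class to them, and where a whole thing is asked for, a point or a joint stands for the part that bears it (a point fixed in the world has none). Each returns a list of dicts, best first, with "conf" (0 to 1); they miss things now and then, are a little off and sometimes report something else, mostly with a low value. They report only what shows in the picture. A call takes as long as a camera call. They do not tell look-alikes from the thing itself.
- bot.look_for(name, camera): "extent" ([left, top, right, bottom] in pixels, round what is visible of it).
- bot.cut_out(name, camera): "region" (480x640 bool, what is visible of it) and "extent" ([left, top, right, bottom] in pixels, round what is visible of it).
- bot.spot_point(name, camera): "point" ([column, row] in pixels: a listed point, or the origin of a listed thing).
The state is a dict: "clock": time; "joint_pos": joint angles; "joint_vel": joint speeds; "tau": joint torques, N m; "eef_pos": TCP position; "tool_rot": TCP orientation; "ft_force": force on the tool from outside, world axes, zero at the start; "ft_torque": the same for the moment, N m; "grip_width": finger opening in m.
Only numpy, scipy, OpenCV 4.12 (cv2) and the standard library are available. Lean on these libraries where they do the work, as an engineer would, in place of code of your own. Each camera call takes 0.05 s, during which the arm holds its last target.

TASK

The small bird cage with the blue base and roof has been knocked over and lies on its side on the bench. Without gripping or lifting it, push on its roof with the fingertips until it tips back up onto its base, then push it along the bench until the whole edge of its base stands flush against the low wooden ledge, in the row with the green cage that already stands there. Leave everything else where it is and finish with the fingers clear.

Things in the scene. Friction and masses are not known exactly. Their poses are not given: they have to be found in the camera images.
- cage: Fallen cage: blue base tray 130x130x35 mm, pale blue wire walls (fingers cannot pass), flat blue roof 130x130x12; 170 base to roof, about 0.4 kg, lying 130 tall. Origin: centre of the side it lies on. x from roof (-85) to underside of base (+85), z up from the lying side, y across. Upright, x points down. Roof and base are parallel to the ledge within 0.2 rad, the base nearer it.
- cage_center (a point): Middle of the cage's 130 x 130 x 170 mm block, (0, 0, 65) mm in cage. Centre of mass: 54 mm from the base's underside.
- cage_base (a point): Centre of the underside of the base, (85, 0, 65) mm in cage; on the bench when upright. The tray has a rubber edge (friction about 0.9 on the bench): pushing the upper half of the roof towards the ledge turns the cage about the lower edge of its base, and past about 40 degrees it falls upright by itself.
- cage_roof (a point): Centre of the outside of the cage's roof plate, (-85, 0, 65) mm in the frame of cage.
- ledge_face (a point): Point on the bench at the near face of the ledge, a fixed pale wooden strip 25 mm tall, 30 thick. x points level into the ledge, square to its face (the plane x = 0), y along it, z up; face from y = -280 to +140 mm. The cage lies on its -x side, with room to tip up and 15 to 70 mm to spare. Its place is against the face near y = 0 (-90 to +75 mm).
- neighbour: The same kind of cage with a green base and roof and cream wires, standing upright against the ledge at about y = -200 mm along it; 130 x 130 x 170 mm, loose. Origin at the centre of its underside, z up. Not to be disturbed.
- weight_big: Brass test weight with a knob, 52 mm across, 70 mm tall, loose; origin at the centre of its underside. Not to be disturbed.
- weight_small: Brass test weight with a knob, 40 mm across, 52 mm tall, loose; origin at the centre of its underside. Not to be disturbed.
- seed_cup: Yellow plastic seed cup, 66 mm across, 45 mm tall, loose; origin at the centre of its underside. Not to be disturbed.
- screwdriver: Screwdriver about 180 mm long lying on the bench, loose; origin on the bench under its middle, x along it. Not to be disturbed.
- carton: Small cardboard carton 70 x 110 x 50 mm, loose; origin at the centre of its underside. Not to be disturbed.
- tape_ring: Orange plastic ring 80 mm across, 25 mm tall, lying flat, loose; origin at the centre of its underside. Not to be disturbed.
Things that resemble listed ones, but are neither listed nor needed, are in the scene too. Of the things like the cage, leave any that is orange or yellow; of the rest the smaller one is meant.

How it is judged:
By the outcome, as a careful person would: the job done as asked, in the order asked, and still so for the second after the job is handed in, with the robot touching nothing.
It also fails if it takes over 45 s, if anything falls off the work surface, if the arm or the gripper's body presses on something with over 40 N, if the wrist force passes 120 N, or if a joint passes its speed limit or range.

## Working session

There is one attempt and no reset: what is moved stays moved. The work goes in short steps, Python scripts to look and compute and a shell command to move; the robot and the scene stay as the last step left them, time stands still between calls to the robot, and variables do not carry over. Pictures are saved under pics/ and viewed, and the job is handed in when it is done.

```bash
mkdir -p pics; ls; python3 - <<'E'
from workcell import bot
import cv2
print(bot.get_obs())
for n in ["scene","top","wrist"]:
    c=bot.camera(n); cv2.imwrite(f"pics/{n}0.png",c["color"])
    print(n,c["fx"],c["fy"],c["cx"],c["cy"],c["extrinsics"].round(4).tolist(),[k for k in c if k not in("color",)])
    if n!="wrist":
        for t in ["cage","neighbour","ledge_face","carton","weight_big","weight_small","seed_cup","screwdriver","tape_ring"]:
            print(t,[(d["point"],round(d["conf"],2)) for d in bot.spot_point(t,n)[:4]])
E
```

```text
pics
{'clock': 0.0, 'joint_pos': array([-1.22499403e+00,  2.41406736e-01,  3.71129163e-03,  1.33518360e+00,
        1.29579760e-08,  1.57079265e+00]), 'joint_vel': array([-9.52314677e-05, -1.24452787e-03, -5.06810774e-04,  2.05186253e-03,
        8.41089187e-04,  8.07409947e-04]), 'tau': array([ 2.66992674e-04, -3.72321868e+01,  2.52406025e+01,  1.72027003e-02,
        3.88528599e-05,  4.05279522e-06]), 'eef_pos': array([ 0.16926156, -0.46980726,  0.23041113]), 'tool_rot': array([-0.57814247,  0.40712562, -0.40592064,  0.57898915]), 'ft_force': array([ 0.0094013 , -1.00093377,  0.77653262]), 'ft_torque': array([-0.01244691,  0.03009228, -0.01305358]), 'grip_width': 0.08543215018058244}
scene 532.234912678446 532.234912678446 317.64645454936857 234.7279875671157 [[-0.9356, -0.353, 0.0042, 0.4458], [0.294, -0.7724, 0.563, -0.2064], [-0.1955, 0.528, 0.8265, -1.2592], [0.0, 0.0, 0.0, 1.0]] ['fx', 'fy', 'cx', 'cy', 'extrinsics']
cage [([354.7, 366.5], 0.95), ([454.7, 203.9], 0.91), ([321.2, 210.7], 0.89), ([152.4, 326.7], 0.71)]
neighbour [([229.1, 230.3], 0.81)]
ledge_face [([269.0, 284.
[... 375 characters left out ...]
.129, 0.0115, 0.9916, -1.1598], [0.0, 0.0, 0.0, 1.0]] ['fx', 'fy', 'cx', 'cy', 'extrinsics']
cage [([450.2, 369.4], 0.94), ([375.4, 231.4], 0.93), ([196.1, 134.2], 0.7), ([227.8, 327.6], 0.57)]
neighbour [([319.5, 147.5], 0.67)]
ledge_face [([275.9, 221.0], 0.59)]
carton [([117.5, 199.3], 0.63)]
weight_big [([399.5, 153.7], 0.76)]
weight_small [([368.6, 150.5], 0.49)]
seed_cup []
screwdriver [([479.4, 285.6], 0.79)]
tape_ring [([520.1, 199.3], 0.93)]
wrist 371.64829954431775 371.64829954431775 317.6405665465458 236.56478112009287 [[0.3394, -0.9406, -0.0007, -0.5], [0.8958, 0.3235, -0.3049, 0.0401], [0.287, 0.1028, 0.9524, -0.3798], [0.0, 0.0, 0.0, 1.0]] ['fx', 'fy', 'cx', 'cy', 'extrinsics']
```

View pics/scene0.png

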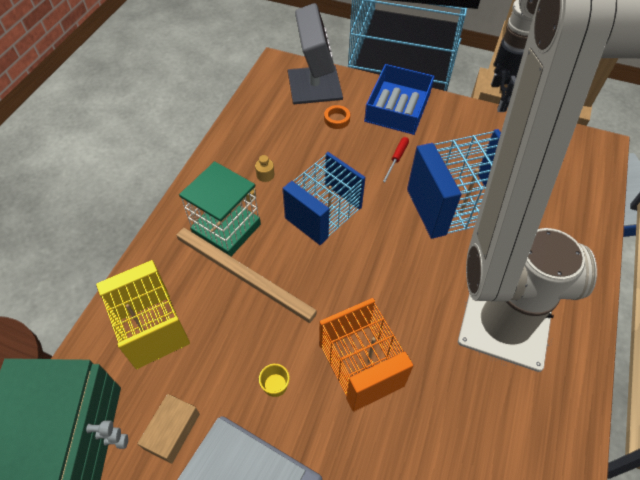

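View pics/top0.png

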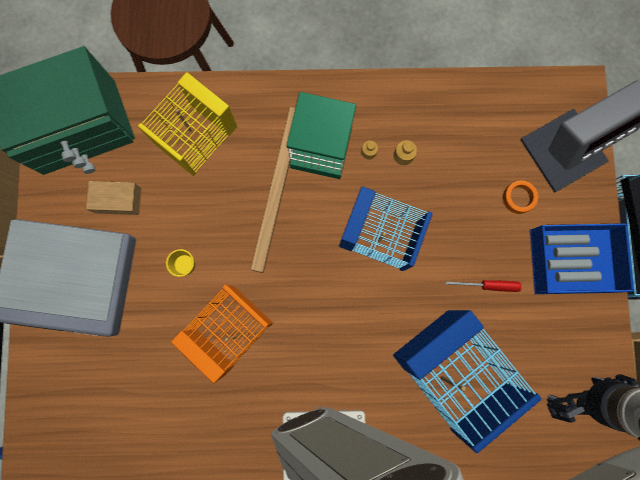

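The top view shows the target, the small blue cage, at about (385,228). Its thick base is on the left, towards the ledge, which runs from (290,110) to (258,270). The roof is on the right at about (415,240). The green neighbour is at (320,135). The large blue cage at (465,380) is a look-alike. I'll zoom in to measure the corners.

```bash
python3 - <<'E'
import cv2
a=cv2.imread("pics/top0.png")[85:285,240:440]; cv2.imwrite("pics/topz.png",cv2.resize(a,(600,600),interpolation=cv2.INTER_CUBIC))
a=cv2.imread("pics/scene0.png")[140:340,165:385]; cv2.imwrite("pics/scenez.png",cv2.resize(a,(660,600),interpolation=cv2.INTER_CUBIC))
E
```

```text
(no output)
```

View pics/topz.png

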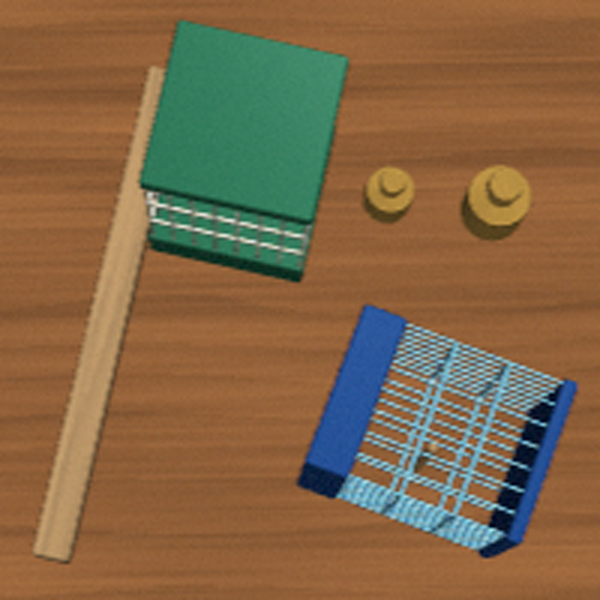

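View pics/scenez.png

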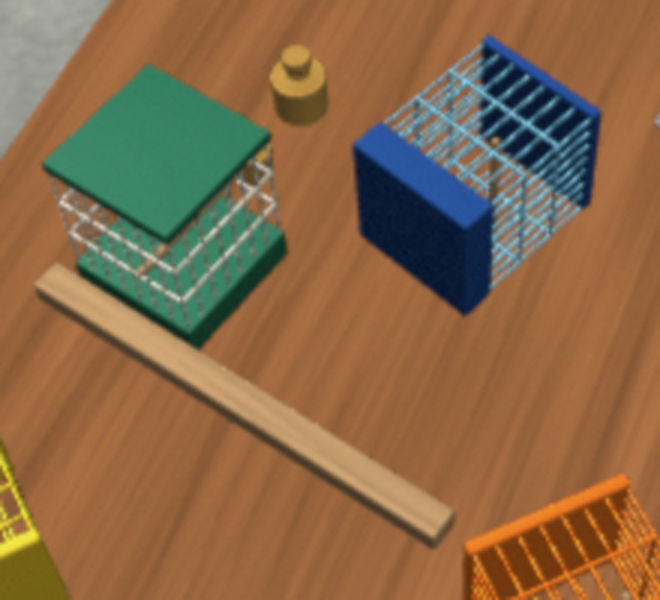

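```bash
cat > h.py <<'E'
import numpy as np, cv2
from workcell import bot
C={}
def cam(n):
    c=bot.camera(n); C[n]=c; return c
def ray(c,u,v):
    E=np.array(c["extrinsics"]);R=E[:3,:3];t=E[:3,3]
    d=np.array([(u-c["cx"])/c["fx"],-(v-c["cy"])/c["fy"],-1]); return -R.T@t,R.T@d
def at(c,u,v,z):
    o,d=ray(c,u,v); return o+d*(z-o[2])/d[2]
def proj(c,P):
    E=np.array(c["extrinsics"]);p=E[:3,:3]@np.asarray(P)+E[:3,3]
    return np.array([c["cx"]+c["fx"]*p[0]/-p[2], c["cy"]-c["fy"]*p[1]/-p[2]])
E
python3 - <<'E'
from h import *
T=cam("top");S=cam("scene")
t=lambda a,b,z:at(T,240+a/3,85+b/3,z)
s=lambda a,b,z:at(S,165+a/3,140+b/3,z)
print("cage base far/near, roof far/near")
for p in [(362,306),(303,466),(577,382),(519,538)]: print("T",t(*p,.13).round(4))
for p in [(358,145),(467,228),(487,38),(600,112)]: print("S",s(*p,.13).round(4))
print("T near bottom",t(301,487,0).round(4),"S bottom", s(466,314,0).round(4),s(360,236,0).round(4))
print("ledge top near edge T")
for p in [(163,68),(148,238),(110,405),(73,560)]: print(t(*p,.025).round(4))
print("S")
for p in [(62,264),(200,352),(455,514)]: print(s(*p,.025).round(4))
print("neighbor roof T z.17")
for p in [(180,20),(348,57),(312,222),(142,186)]: print(t(*p,.17).round(4))
print("weights", t(497,185,.06)[:2], t(389,188,.045)[:2])
E
```

```text
cage base far/near, roof far/near
T [ 0.6031 -0.0929  0.13  ]
T [ 0.4837 -0.0457  0.13  ]
T [ 0.5424 -0.2504  0.13  ]
T [ 0.4274 -0.202   0.13  ]
S [ 0.6003 -0.0928  0.13  ]
S [ 0.4865 -0.0452  0.13  ]
S [ 0.5418 -0.2429  0.13  ]
S [ 0.4244 -0.1979  0.13  ]
T near bottom [ 0.4845 -0.0509  0.    ] S bottom [ 0.4873 -0.0484  0.    ] [ 0.605  -0.0927  0.    ]
ledge top near edge T
[0.8357 0.0559 0.025 ]
[0.6899 0.0705 0.025 ]
[0.5514 0.1031 0.025 ]
[0.4265 0.1339 0.025 ]
S
[0.8256 0.0427 0.025 ]
[0.6753 0.081  0.025 ]
[0.4245 0.1446 0.025 ]
neighbor roof T z.17
[0.8109 0.038  0.17  ]
[ 0.7803 -0.0847  0.17  ]
[ 0.6559 -0.0548  0.17  ]
[0.6851 0.0676 0.17  ]
weights [ 0.71787566 -0.21152601] [ 0.72201186 -0.12656144]
```

```bash
cat >> h.py <<'E'
from scipy.spatial.transform import Rotation as Ro
LO=np.array([0.561,0.1045,0]); LA=np.deg2rad(75.8)
RL=Ro.from_euler('z',LA).as_matrix()   # ledge frame -> world
def toL(p): return RL.T@(np.asarray(p)-LO)
def want(yawdeg,tilt,sgn=1):
    a=np.deg2rad(yawdeg);t=np.deg2rad(tilt)
    d=np.array([np.cos(a),np.sin(a),0])
    y=np.sin(t)*d+np.array([0,0,-np.cos(t)])
    x=sgn*np.array([-np.sin(a),np.cos(a),0]); return np.c_[x,y,np.cross(x,y)]
def cur(): 
    o=bot.get_obs(); return o,np.array(o["eef_pos"]),Ro.from_quat(o["tool_rot"]).as_matrix()
def plan(Rw,P):
    o,p,R=cur()
    rv=np.rad2deg(Ro.from_matrix(R.T@Rw).as_rotvec())
    print("turn",rv.round(2),"norm",np.linalg.norm(rv).round(2),"then shift mm",(Rw.T@(np.asarray(P)-p)*1000).round(1))
E
python3 - <<'E'
from h import *
o,p,R=cur(); print(R.round(2))
base=np.array([.5425,-.069,0]);d=np.array([np.cos(np.deg2rad(68.7)),np.sin(np.deg2rad(68.7)),0])
print("base L",toL(base),"roof",base-.17*d)
T=cam("top")
for n,u,v,z in [("sd",447,283,.01),("sd",521,286,.01),("bigcage",395,355,.1),("bc",470,312,.1),("bc",540,395,.1),("wb",405,152,.05)]:
    q=at(T,u,v,z); print(n,q.round(3),toL(q).round(3))
P=base-.17*d-.06*d+[0,0,.16]
print(P)
for s in(1,-1): plan(want(68.7,45,s),P)
for k in range(3): print((want(68.7,45,1)[:,k]).round(3))
E
```

```text
[[ 0.34 -0.    0.94]
 [-0.94  0.    0.34]
 [-0.   -1.   -0.  ]]
base L [-0.17273695 -0.02462609  0.        ] roof [ 0.48074729 -0.22738751  0.        ]
sd [ 0.391 -0.307  0.01 ] [-0.44   0.064  0.01 ]
sd [ 0.38  -0.486  0.01 ] [-0.617  0.031  0.01 ]
bigcage [ 0.231 -0.159  0.1  ] [-0.337  0.255  0.1  ]
bc [ 0.321 -0.33   0.1  ] [-0.48   0.126  0.1  ]
bc [ 0.138 -0.472  0.1  ] [-0.663  0.268  0.1  ]
wb [ 0.708 -0.211  0.05 ] [-0.27 -0.22  0.05]
[ 0.45895222 -0.28328898  0.16      ]
turn [-23.14 122.92  50.92] norm 135.05 then shift mm [-201.7  248.  -147.2]
turn [ 42.18 -46.29  19.17] norm 65.49 then shift mm [201.7 248.  147.2]
[-0.932  0.363  0.   ]
[ 0.257  0.659 -0.707]
[-0.257 -0.659 -0.707]
```

```bash
python3 -m inch '0 0 0 0 -50 0 0.4;0 0 0 0 -50 0 0.4;0 0 0 -10 0 42 0.4;0 0 0 -10 0 42 0.4;0 0 0 -10 0 42 0.4;0 0 0 -10 0 42 0.4;0 0 0 -10 0 42 0.4;0 0 0 -10 0 42 0.4;0 0 0 -10 0 42 0.4;0 0 0 -8 0 42 0.4'; python3 - <<'E'
from h import *
plan(want(68.7,45,-1),[.459,-.283,.16]); print(bot.get_obs()["joint_pos"])
E
```

```text
clock: 2.45
eef_pos: [0.4603, -0.2822, 0.3314]
tool_rot: [0.579, -0.406, 0.407, -0.579]
ft_force: [-0.6, -0.5, 0.4]
grip_width: 0.0514
turn [ 42.18 -46.27  19.19] norm 65.49 then shift mm [  -0.9  120.4 -122.1]
[-5.49955580e-01  3.07084214e-01  3.51565767e-01  1.61495615e+00
 -8.83661007e-05  2.24563494e+00]
```

```bash
python3 -m inch '6 -6.6 2.74 0 0 0 0.4;6 -6.6 2.74 0 0 0 0.4;6 -6.6 2.74 0 0 0 0.4;6 -6.6 2.74 0 0 0 0.4;6 -6.6 2.74 0 0 0 0.4;6 -6.6 2.74 0 0 0 0.4;6 -6.6 2.74 0 0 0 0.4;0 0 0 0 0 0 0.4'; python3 - <<'E'
from h import *
plan(want(68.7,45,-1),[.459,-.283,.16]); o,p,R=cur();print(R.round(3),o["joint_pos"].round(2),p)
cv2.imwrite("pics/s1.png",cam("scene")["color"])
E
```

```text
clock: 3.45
eef_pos: [0.4589, -0.2845, 0.3278]
tool_rot: [-0.376, 0.076, -0.171, 0.908]
ft_force: [-0.5, 0.5, -0.2]
grip_width: 0.0511
turn [ 0.04 -0.52 -0.19] norm 0.56 then shift mm [  -0.4  119.7 -117.6]
[[ 0.93   0.254  0.266]
 [-0.367  0.66   0.656]
 [-0.009 -0.708  0.707]] [-0.9   0.58  0.52  1.97  0.65  0.88] [ 0.45887126 -0.28452083  0.32781628]
```

View pics/s1.png

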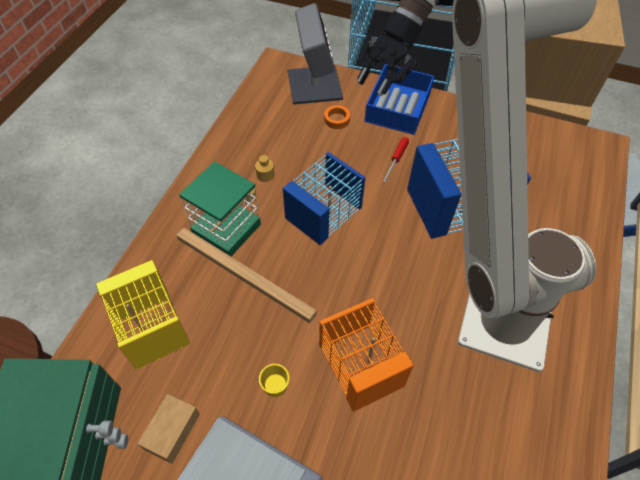

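```bash
python3 -m inch '0 -0.5 0 0 31 -31 0.4;0 0 0 0 31 -31 0.4;0 0 0 0 31 -31 0.4;0 0 0 0 31 -31 0.4;0 0 0 0 31 -31 0.4;0 0 0 0 0 0 0.4'; python3 - <<'E'
from h import *
plan(want(68.7,45,-1),[.481-.022,-.227-.056,.11]); o,p,R=cur();print(o["joint_pos"].round(2),p)
cv2.imwrite("pics/s2.png",cam("scene")["color"]);cv2.imwrite("pics/t2.png",cam("top")["color"])
E
```

```text
clock: 4.25
eef_pos: [0.4588, -0.2821, 0.1111]
tool_rot: [-0.377, 0.07, -0.168, 0.908]
ft_force: [-0.4, -0.4, 1.6]
grip_width: 0.0513
turn [ 0.12  0.21 -0.2 ] norm 0.31 then shift mm [ 0.5  0.3 -1.4]
[-0.9   0.71  0.16  1.49  0.65  0.88] [ 0.45883592 -0.2820883   0.11114749]
```

View pics/s2.png

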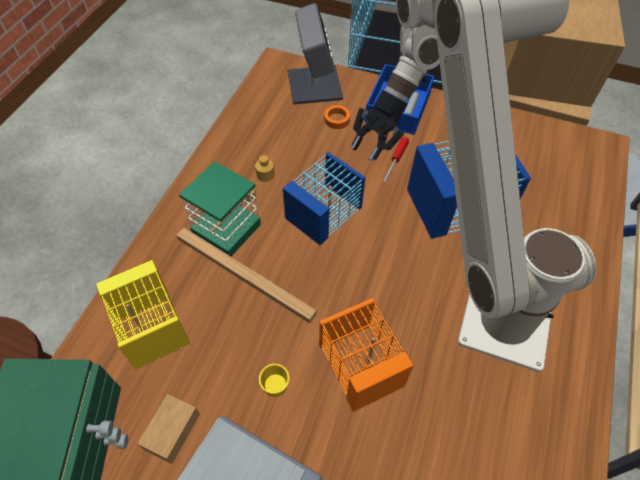

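View pics/t2.png

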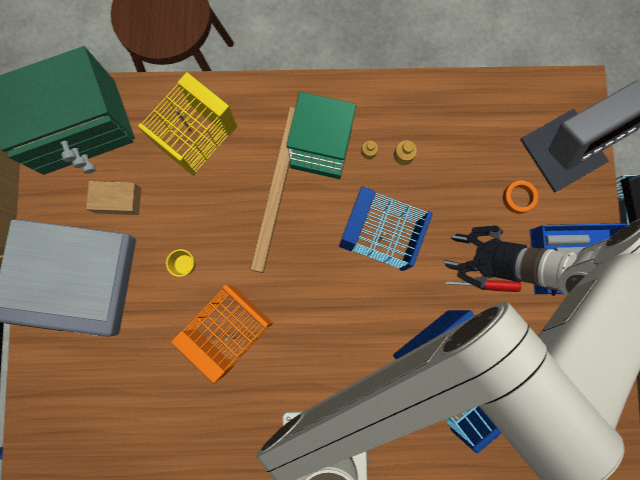

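```bash
python3 -m inch '0 0 0 0 11 11 0.4;0 0 0 0 11 11 0.4;0 0 0 0 11 11 0.4;0 0 0 0 4 4 0.4;0 0 0 0 0 0 0.4'; python3 -m inch '0 0 0 0 4 4 0.4;0 0 0 0 0 0 0.4'; python3 - <<'E'
from h import *
cv2.imwrite("pics/s3.png",cam("scene")["color"]);c=cam("top")["color"];cv2.imwrite("pics/t3.png",cv2.resize(c[170:290,320:480],(800,600)))
E
```

```text
clock: 4.97
eef_pos: [0.4785, -0.2344, 0.1121]
tool_rot: [-0.378, 0.068, -0.169, 0.908]
ft_force: [0.0, 1.1, -0.2]
grip_width: 0.0513
clock: 5.22
eef_pos: [0.4803, -0.2298, 0.1119]
tool_rot: [-0.378, 0.068, -0.169, 0.908]
ft_force: [-0.1, 0.4, 0.2]
grip_width: 0.0515
```

View pics/t3.png

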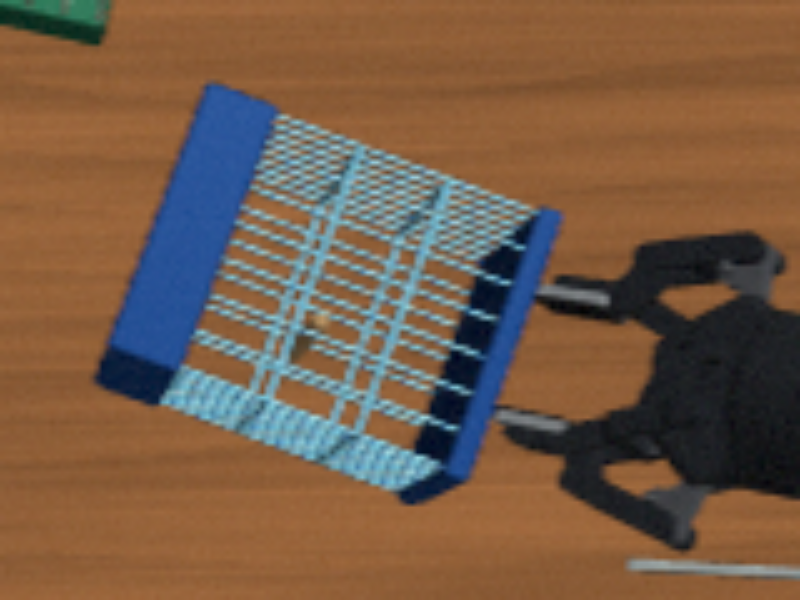

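The zoomed top view shows both fingertips at the roof plate, at about (540,292) and (500,415). They are square to it and close to centred. Next I'll start tipping along the arc.

```bash
python3 -m inch '0 0 0 0 3 3 0.4;0 0 0 0 3 3 0.4;0 0 0 0 -0.4 8.2 0.4;0 0 0 0 -0.4 8.2 0.4;0 0 0 0 -0.4 8.2 0.4;0 0 0 0 -0.4 8.2 0.4;0 0 0 0 0 0 0.4'; python3 - <<'E'
from h import *
c=cam("scene")["color"];cv2.imwrite("pics/s4.png",cv2.resize(c[100:280,240:480],(800,600)))
E
```

```text
clock: 6.2
eef_pos: [0.4917, -0.2009, 0.1371]
tool_rot: [-0.378, 0.067, -0.169, 0.908]
ft_force: [-0.5, -5.7, 2.8]
grip_width: 0.0511
```

View pics/s4.png

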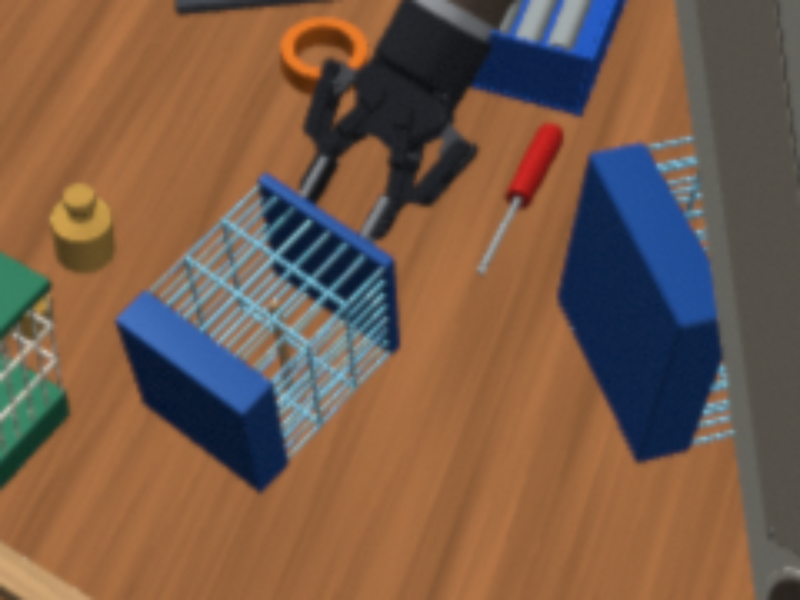

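```bash
python3 -m inch '0 0 0 0 -1.5 7.5 0.4;0 0 0 0 -1.5 7.5 0.4;0 0 0 0 -1.5 7.5 0.4;0 0 0 0 0 8.5 0.4;0 0 0 0 0 8.5 0.4;0 0 0 0 0 8.5 0.4;0 0 0 0 0 0 0.4'; python3 - <<'E'
from h import *
c=cam("scene")["color"];cv2.imwrite("pics/s5.png",cv2.resize(c[100:280,240:480],(800,600)))
E
```

```text
clock: 7.12
eef_pos: [0.5025, -0.1718, 0.174]
tool_rot: [-0.378, 0.067, -0.169, 0.908]
ft_force: [0.4, 0.2, 0.6]
grip_width: 0.0511
```

View pics/s5.png

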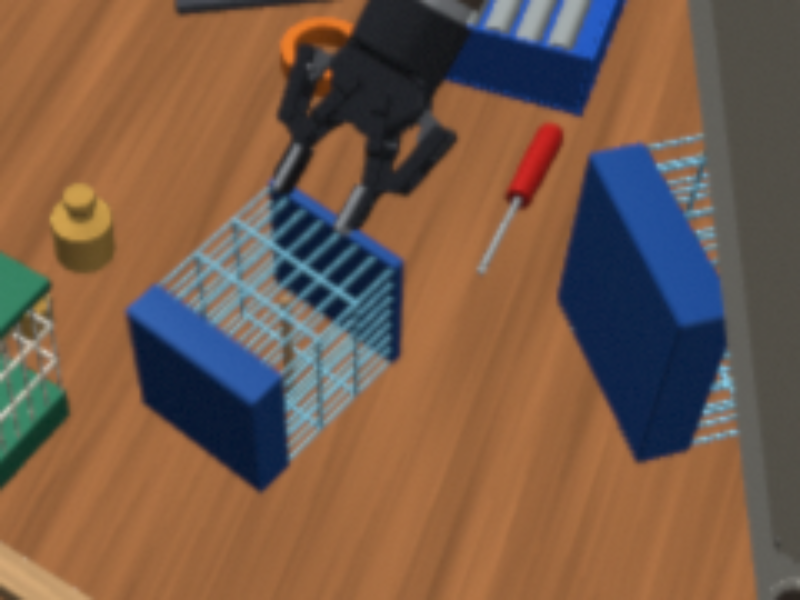

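The fingers rode over the roof's upper edge at about (345,215) in the crop, and the cage fell back onto its side in nearly the same place. I'll go back and push again, lower and with less rise.

```bash
python3 -m inch '0 0 0 0 -16 -16 0.4;0 0 0 0 -16 -16 0.4;0 0 0 0 -16 -16 0.4;0 0 0 0 13 -13 0.4;0 0 0 0 13 -13 0.4;0 0 0 0 13 -13 0.4;0 0 0 0 13 -13 0.4;0 0 0 0 0 0 0.4'; python3 - <<'E'
from h import *
c=cam("top")["color"];cv2.imwrite("pics/t6.png",cv2.resize(c[170:290,320:480],(800,600)))
c=cam("scene")["color"];cv2.imwrite("pics/s6.png",cv2.resize(c[100:280,240:480],(800,600)))
E
```

```text
clock: 8.18
eef_pos: [0.4772, -0.2352, 0.0983]
tool_rot: [-0.377, 0.069, -0.169, 0.908]
ft_force: [-0.2, 0.1, 0.1]
grip_width: 0.0511
```

View pics/t6.png

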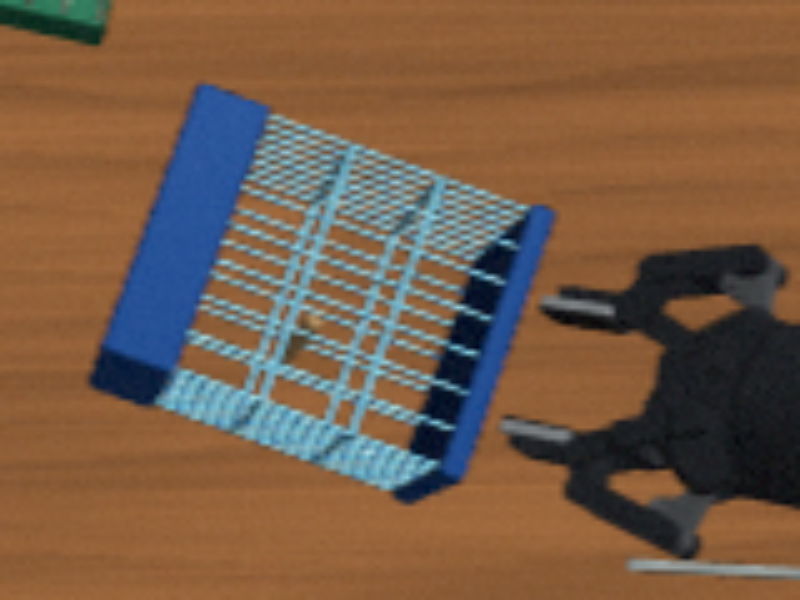

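View pics/s6.png

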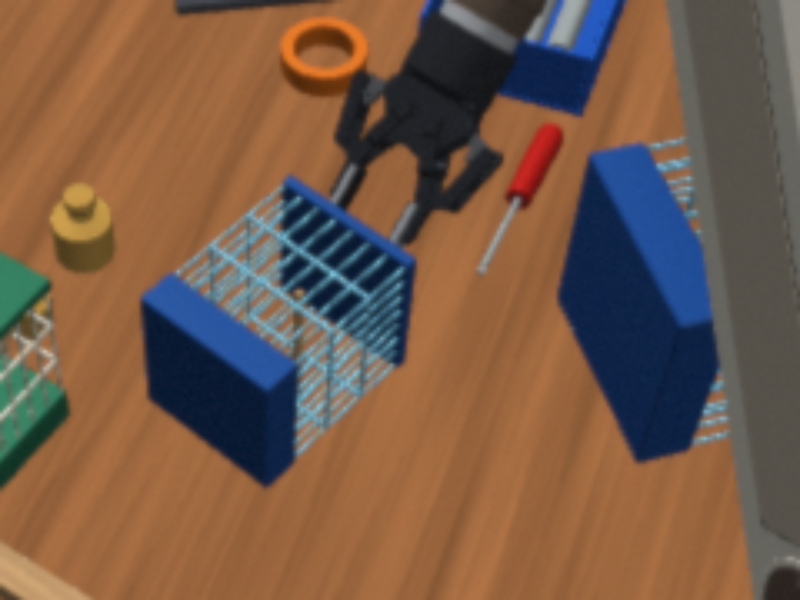

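```bash
python3 -m inch '0 0 0 0 4 4 0.4;0 0 0 0 4 4 0.4;0 0 0 0 4 4 0.4;0 0 0 0 0.7 6.4 0.4;0 0 0 0 0.7 6.4 0.4;0 0 0 0 0.7 6.4 0.4;0 0 0 0 0.7 6.4 0.4;0 0 0 0 0 0 0.4'; python3 - <<'E'
from h import *
c=cam("scene")["color"];cv2.imwrite("pics/s7.png",cv2.resize(c[100:280,240:480],(800,600)))
E
```

```text
clock: 9.28
eef_pos: [0.4914, -0.2009, 0.1164]
tool_rot: [-0.378, 0.068, -0.169, 0.908]
ft_force: [-2.4, -3.4, 0.5]
grip_width: 0.0514
```

View pics/s7.png

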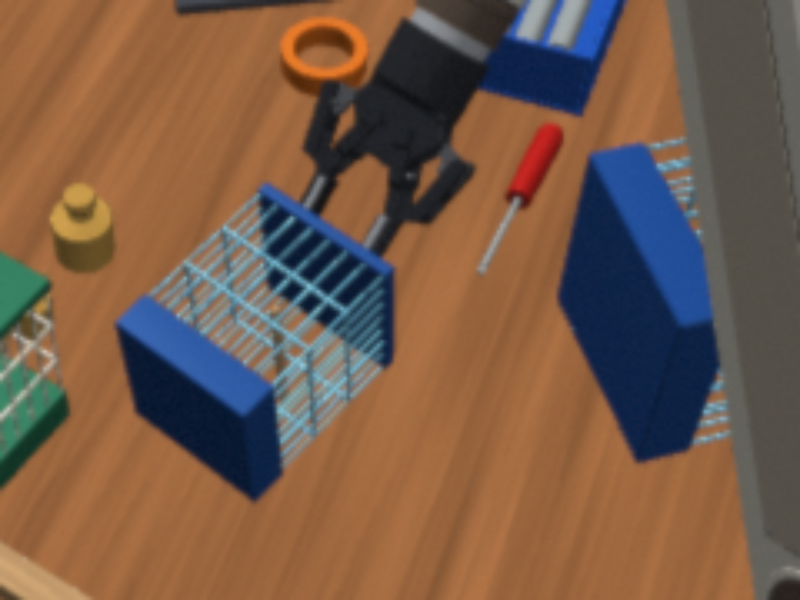

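The cage mostly slid, by about 8 mm, because friction from the rising roof dragged down on the fingers. I'll start lower on the upper half and lead upward, so that friction helps the tip.

```bash
python3 -m inch '0 0 0 0 -9 -9 0.4;0 0 0 0 -9 -9 0.4;0 0 0 0 11 -11 0.4;0 0 0 0 11 -11 0.4;0 0 0 0 11 -11 0.4;0 0 0 0 0 0 0.4'; python3 - <<'E'
from h import *
o,p,R=cur();d=np.array([np.cos(np.deg2rad(68.7)),np.sin(np.deg2rad(68.7)),0]);print(R.round(3),p@d)
T=cam("top");c=T["color"];cv2.imwrite("pics/t8.png",cv2.resize(c[170:290,320:480],(800,600)))
c=cam("scene")["color"];cv2.imwrite("pics/s8.png",cv2.resize(c[100:280,240:480],(800,600)))
E
```

```text
clock: 10.07
eef_pos: [0.4814, -0.224, 0.0674]
tool_rot: [-0.377, 0.07, -0.168, 0.908]
ft_force: [-0.3, 0.7, 0.2]
grip_width: 0.0513
[[ 0.934  0.253  0.253]
 [-0.358  0.659  0.661]
 [ 0.    -0.708  0.706]] -0.033847374533084784
```

View pics/t8.png

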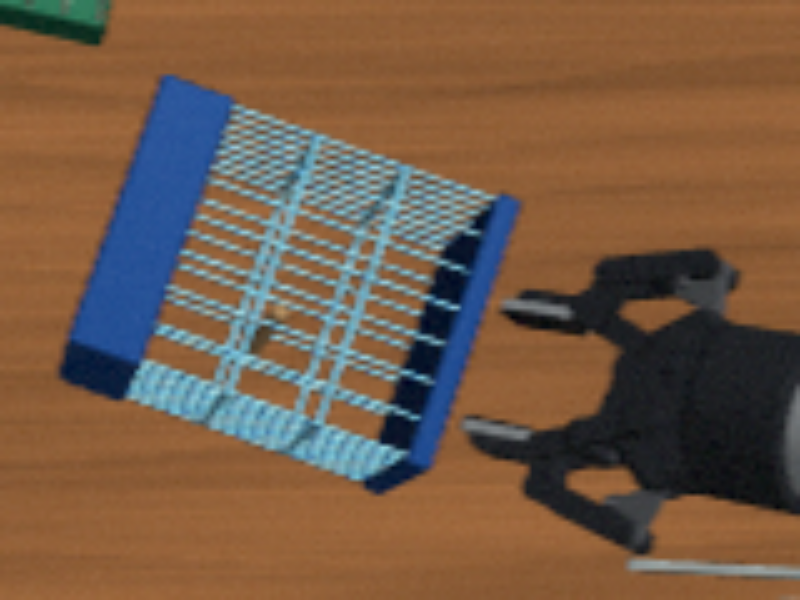

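View pics/s8.png

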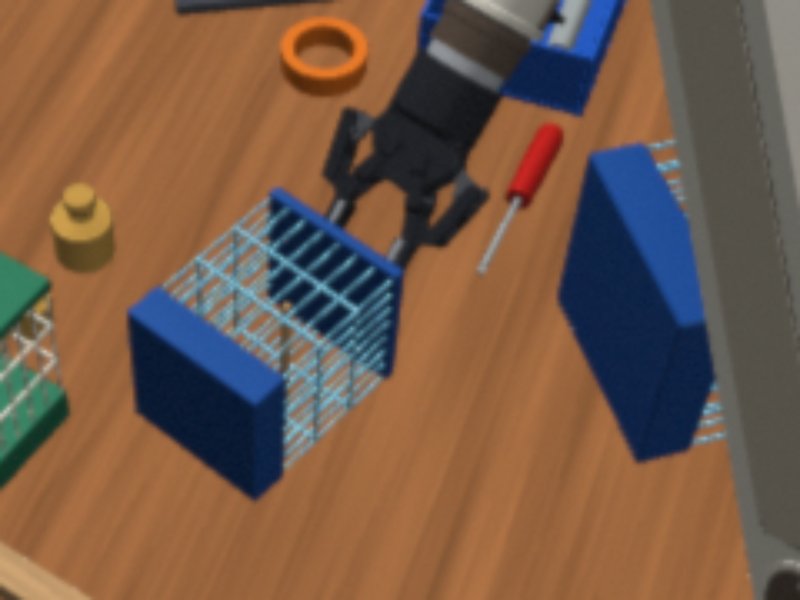

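```bash
python3 - <<'E'
from h import *
T=cam("top");S=cam("scene")
for p in [(163,76),(68,343),(519,200),(430,467)]: q=at(T,320+p[0]/5,170+p[1]/5,.13); print(q.round(4),toL(q).round(4))
k=240/800
for p in [(130,312),(268,390),(274,189),(403,268)]: q=at(S,240+p[0]*k,100+p[1]*k,.13); print(q.round(4),toL(q).round(4))
q=at(S,240+255*k,100+498*k,0);print(q,toL(q))
E
```

```text
[ 0.6076 -0.075   0.13  ] [-0.1626 -0.0892  0.13  ]
[ 0.4879 -0.0295  0.13  ] [-0.1478  0.038   0.13  ]
[ 0.548  -0.2317  0.13  ] [-0.3291 -0.0699  0.13  ]
[ 0.4298 -0.1868  0.13  ] [-0.3145  0.0558  0.13  ]
[ 0.6061 -0.0727  0.13  ] [-0.1607 -0.0872  0.13  ]
[ 0.486  -0.0422  0.13  ] [-0.1606  0.0367  0.13  ]
[ 0.5494 -0.2249  0.13  ] [-0.3222 -0.0695  0.13  ]
[ 0.431  -0.1847  0.13  ] [-0.3122  0.0551  0.13  ]
[ 0.4914618  -0.03120629  0.        ] [-0.14861807  0.03412373  0.        ]
```

```bash
python3 -m inch '0 0 0 0 5 5 0.4;0 0 0 0 5 5 0.4;0 0 0 0 5 5 0.4;0 0 0 0 -3.5 9.5 0.4;0 0 0 0 -3.5 9.5 0.4;0 0 0 0 -3.5 9.5 0.4;0 0 0 0 -3.5 9.5 0.4;0 0 0 0 0 0 0.4'; python3 - <<'E'
from h import *
c=cam("scene")["color"];cv2.imwrite("pics/s9.png",cv2.resize(c[100:280,240:480],(800,600)))
E
```

```text
clock: 11.28
eef_pos: [0.4963, -0.1895, 0.107]
tool_rot: [-0.378, 0.067, -0.169, 0.908]
ft_force: [-1.3, -2.3, 1.1]
grip_width: 0.0512
```

View pics/s9.png

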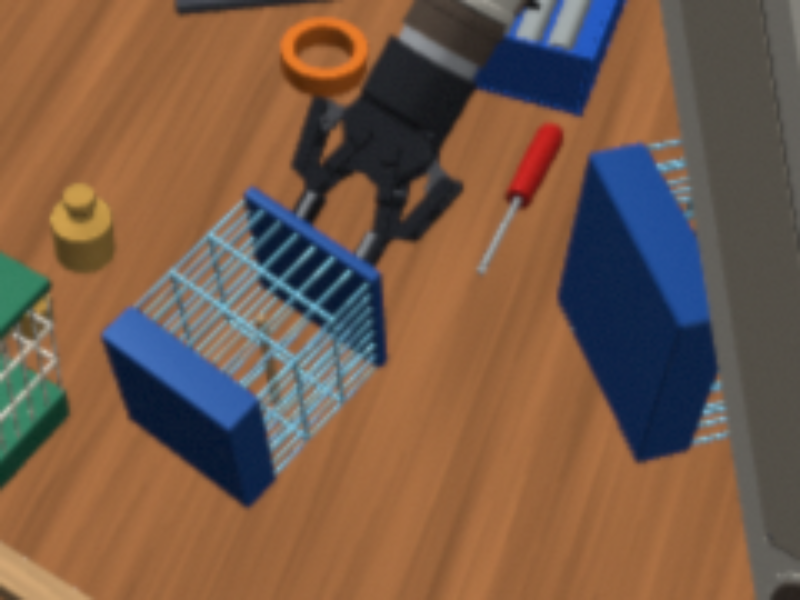

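```bash
python3 -m inch '0 0 0 0 -3.5 9.2 0.4;0 0 0 0 -3.2 9.6 0.4;0 0 0 0 -2.8 9.9 0.4;0 0 0 0 -2.5 9.9 0.4;0 0 0 0 0 0 0.4'; python3 - <<'E'
from h import *
c=cam("scene")["color"];cv2.imwrite("pics/s10.png",cv2.resize(c[100:280,240:480],(800,600)))
E
```

```text
clock: 11.95
eef_pos: [0.503, -0.1716, 0.1428]
tool_rot: [-0.378, 0.067, -0.169, 0.908]
ft_force: [-1.3, -2.5, 2.0]
grip_width: 0.0512
```

View pics/s10.png

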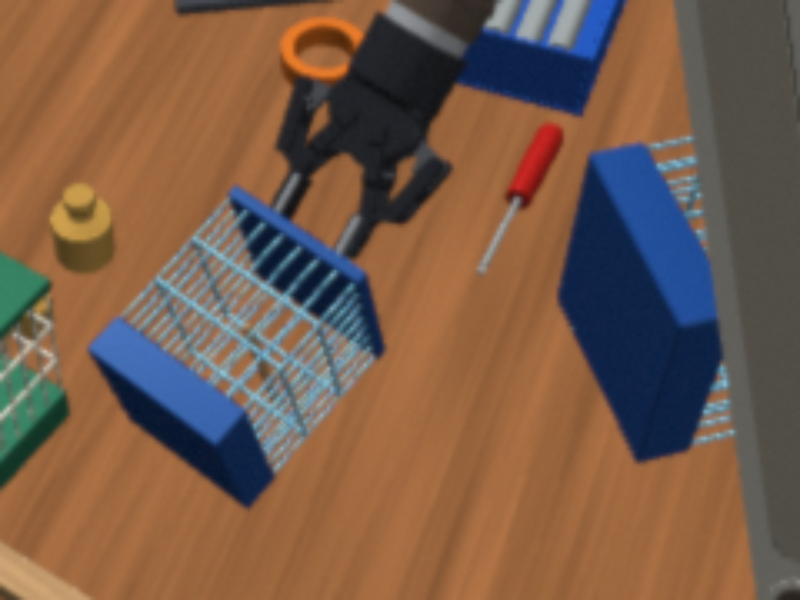

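```bash
python3 -m inch '0 0 0 0 0 9.5 0.4;0 0 0 0 0 9.9 0.4;0 0 0 0 0.4 9.9 0.4;0 0 0 0 1.6 9.9 0.4;0 0 0 0 0 0 0.4'; python3 - <<'E'
from h import *
c=cam("scene")["color"];cv2.imwrite("pics/s11.png",cv2.resize(c[100:280,240:480],(800,600)))
E
```

```text
clock: 12.62
eef_pos: [0.5132, -0.1438, 0.1686]
tool_rot: [-0.378, 0.067, -0.169, 0.908]
ft_force: [-1.0, -2.2, 1.9]
grip_width: 0.0514
```

View pics/s11.png

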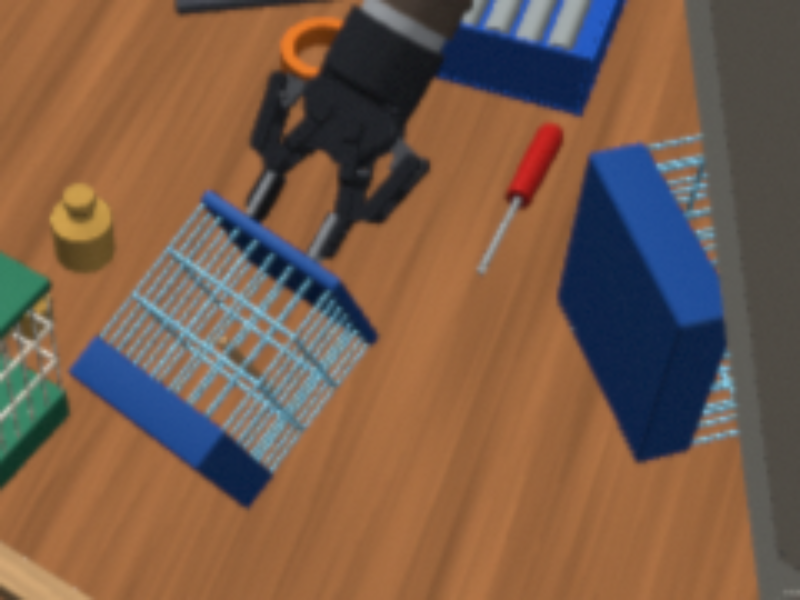

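```bash
python3 -m inch '0 0 0 0 2.8 9.3 0.4;0 0 0 0 3 9.3 0.4;0 0 0 0 3.4 9.3 0.4;0 0 0 0 3.4 9.3 0.4;0 0 0 0 0 0 0.4'; python3 - <<'E'
from h import *
c=cam("scene")["color"];cv2.imwrite("pics/s12.png",cv2.resize(c[100:280,240:480],(800,600)))
E
```

```text
clock: 13.3
eef_pos: [0.5254, -0.1105, 0.1852]
tool_rot: [-0.378, 0.068, -0.168, 0.908]
ft_force: [0.2, 0.6, -0.6]
grip_width: 0.0512
```

View pics/s12.png

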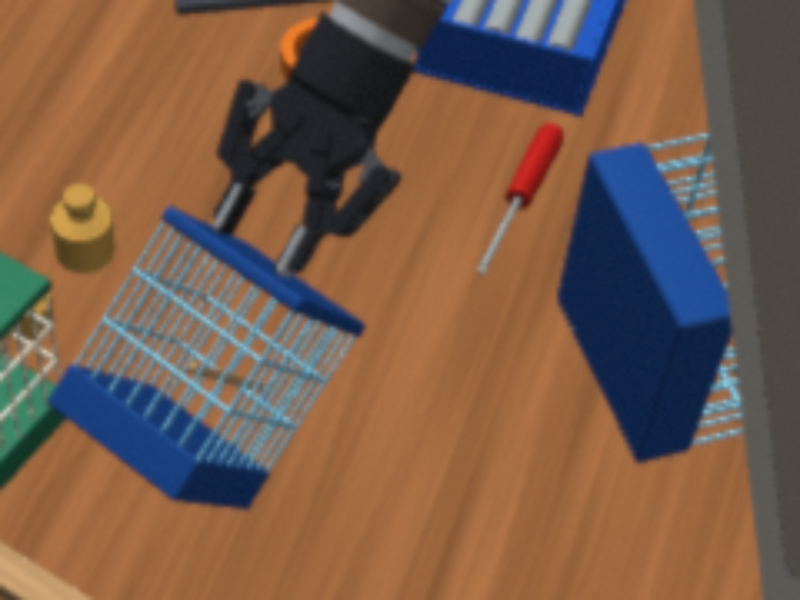

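```bash
python3 -m inch '0 0 0 0 5 7.5 0.4;0 0 0 0 5 7.5 0.4;0 0 0 0 0 0 0.4;0 0 0 0 0 0 0.4;0 0 0 0 0 0 0.4;0 0 0 0 0 0 0.4'; python3 - <<'E'
from h import *
c=cam("scene")["color"];cv2.imwrite("pics/s13.png",cv2.resize(c[100:280,200:440],(800,600)))
T=cam("top");c=T["color"];cv2.imwrite("pics/t13.png",cv2.resize(c[120:270,240:440],(800,600)))
E
```

```text
clock: 14.1
eef_pos: [0.5317, -0.0952, 0.1884]
tool_rot: [-0.378, 0.068, -0.169, 0.908]
ft_force: [0.5, 0.3, 0.2]
grip_width: 0.0511
```

View pics/s13.png

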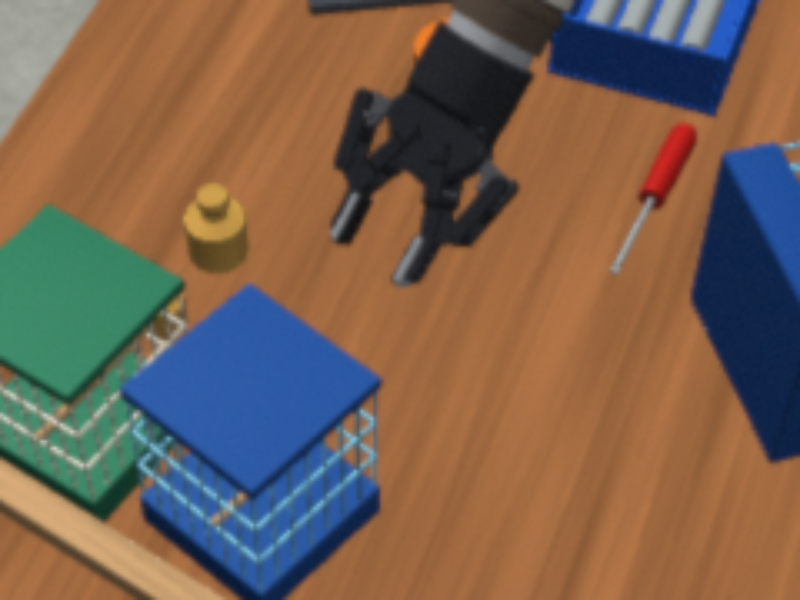

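View pics/t13.png

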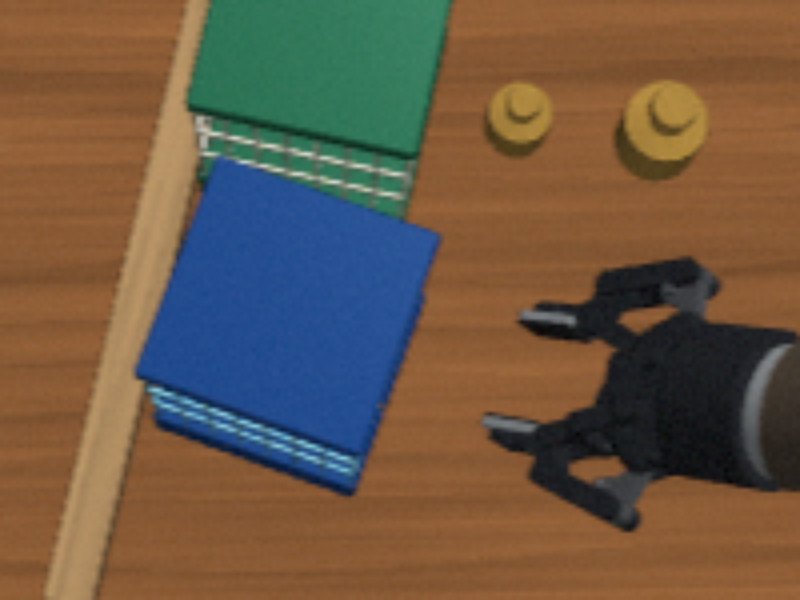

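The cage is upright. In the top crop its roof corners are at about (218,157), (440,235), (357,455) and (138,378). It stands close to the ledge and close to the green cage.

```bash
python3 - <<'E'
from h import *
T=cam("top");S=cam("scene");k=.3
f=lambda p,z:toL(at(T,240+p[0]/4,120+p[1]/4,z)).round(4)
g=lambda p,z:toL(at(S,200+p[0]*k,100+p[1]*k,z)).round(4)
print("roof");
for p in [(218,157),(440,235),(360,455),(138,378)]: print(f(p,.17))
print("S")
for p in [(250,285),(381,383),(255,493),(124,384)]: print(g(p,.17))
print("base near edge T",f((157,425),0),f((354,493),0), "S", g((380,507),0),g((262,601),0))
print("ledge top near edge", f((205,0),.025),f((150,360),.025),f((97,600),.025))
print("green roof/base", f((190,105),.17),f((418,155),.17), f((205,185),0.0),f((403,215),.035))
o,p,R=cur(); print(toL(p))
E
```

```text
roof
[-0.0268 -0.1062  0.17  ]
[-0.1533 -0.0912  0.17  ]
[-0.1379  0.0355  0.17  ]
[-0.0133  0.0218  0.17  ]
S
[-0.1507 -0.0888  0.17  ]
[-0.1332  0.0382  0.17  ]
[-0.0117  0.0219  0.17  ]
[-0.0309 -0.1062  0.17  ]
base near edge T [-0.0107  0.0188  0.    ] [-0.1388  0.0327  0.    ] S [-0.1382  0.0336  0.    ] [-0.0201  0.0093  0.    ]
ledge top near edge [ 0.0204 -0.2452  0.025 ] [ 0.0001 -0.0155  0.025 ] [-0.0033  0.1338  0.025 ]
green roof/base [-0.0053 -0.1311  0.17  ] [-0.1321 -0.1319  0.17  ] [-0.0042 -0.1366  0.    ] [-0.1301 -0.1359  0.035 ]
[-0.20070431 -0.02061738  0.18862202]
```

```bash
python3 - <<'E'
from h import *
plan(want(75.8,45,-1),RL@[-.2,-.035,.014]+LO)
E
```

```text
turn [ 0.17 -4.67  4.98] norm 6.83 then shift mm [  14.4  124.  -123. ]
```

```bash
python3 -m inch '0.17 -4.67 4.98 0 0 0 0.2;0 0 0 3 25 -25 0.2;0 0 0 3 25 -25 0.2;0 0 0 3 25 -25 0.2;0 0 0 3 25 -25 0.2;0 0 0 2 16 -15 0.2;0 0 0 0 0 0 0.2'; python3 - <<'E'
from h import *
plan(want(75.8,45,-1),RL@[-.2,-.035,.014]+LO); print(bot.get_obs()["joint_pos"].round(2))
c=cam("scene")["color"];cv2.imwrite("pics/s14.png",cv2.resize(c[100:280,200:440],(800,600)))
T=cam("top");c=T["color"];cv2.imwrite("pics/t14.png",cv2.resize(c[120:270,240:440],(800,600)))
E
```

```text
clock: 15.18
eef_pos: [0.5444, -0.097, 0.0237]
tool_rot: [-0.379, 0.049, -0.113, 0.917]
ft_force: [-0.9, 0.3, -0.9]
grip_width: 0.0683
turn [-0.07 -0.13 -0.16] norm 0.22 then shift mm [ 1.6  6.5 -7.3]
[-0.56  0.73 -0.06  1.08  0.74  1.15]
```

View pics/s14.png

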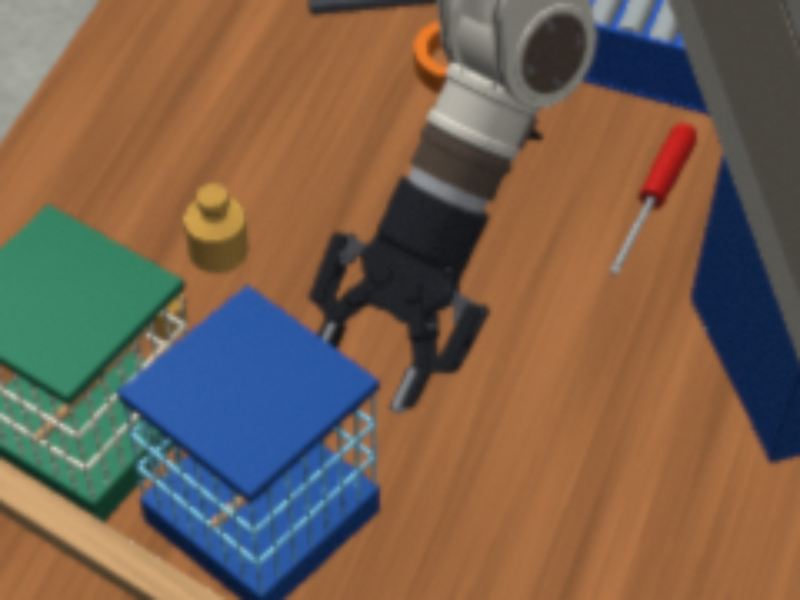

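View pics/t14.png

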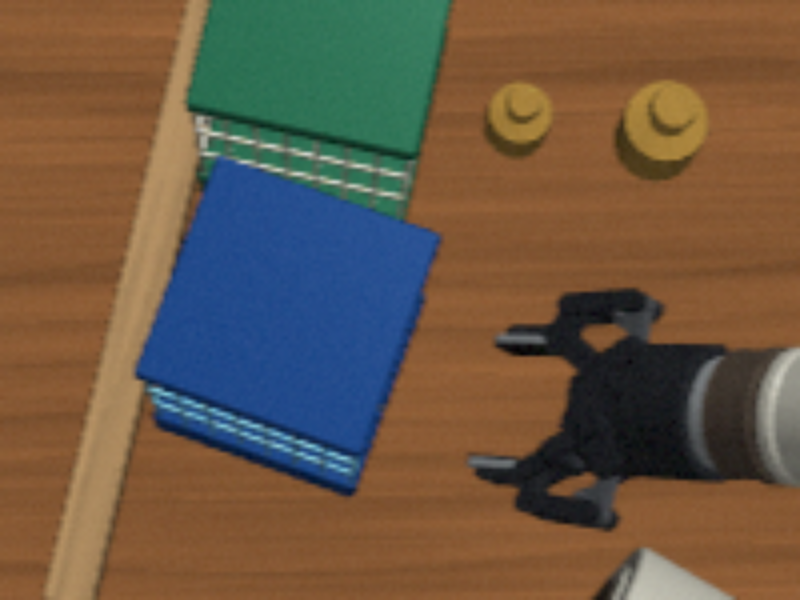

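```bash
python3 -m inch '0 0 0 5 6.5 -7.3 0.2;0 0 0 0 9 9 0.2;0 0 0 0 9 9 0.2;0 0 0 0 9 9 0.2;0 0 0 0 4 4 0.2;0 0 0 0 0 0 0.2'; python3 - <<'E'
from h import *
o,p,R=cur(); print(toL(p).round(4))
c=cam("scene")["color"];cv2.imwrite("pics/s15.png",cv2.resize(c[100:280,200:440],(800,600)))
T=cam("top");c=T["color"];cv2.imwrite("pics/t15.png",cv2.resize(c[120:270,240:440],(800,600)))
E
```

```text
clock: 16.02
eef_pos: [0.561, -0.0563, 0.0158]
tool_rot: [-0.38, 0.047, -0.114, 0.917]
ft_force: [-1.4, -1.0, 0.3]
grip_width: 0.0683
[-0.1559 -0.0394  0.0158]
```

View pics/s15.png

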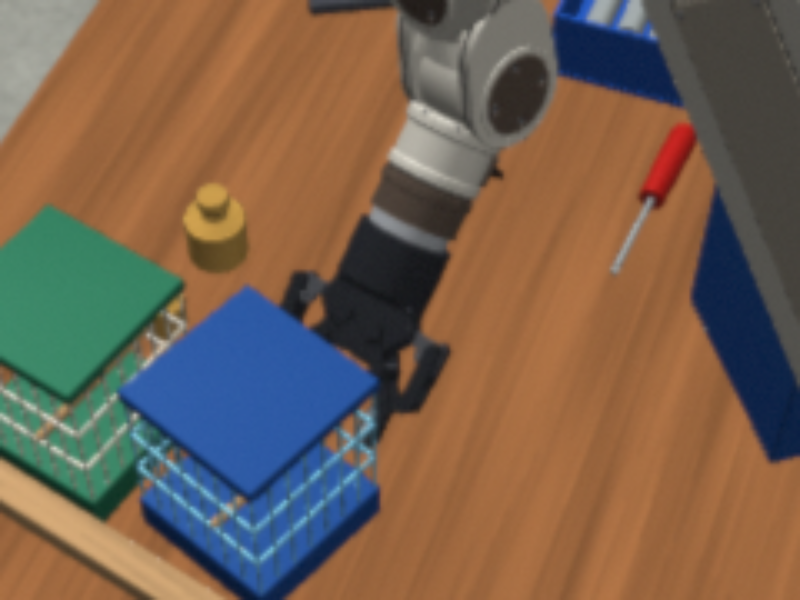

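View pics/t15.png

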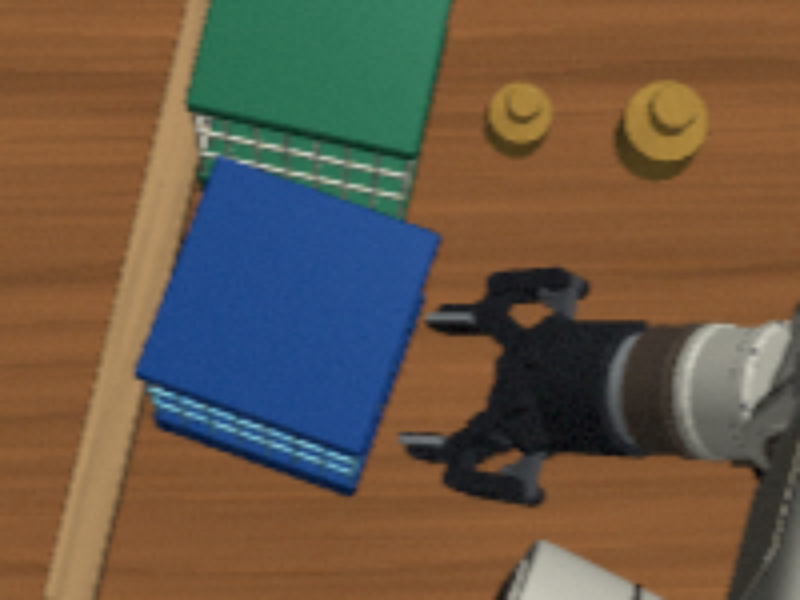

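```bash
python3 -m inch '0 0 0 0 2.2 2.2 0.2;0 0 0 0 2.2 2.2 0.2;0 0 0 0 2.2 2.2 0.2;0 0 0 0 2.2 2.2 0.2;0 0 0 0 2.2 2.2 0.2;0 0 0 0 0 0 0.2'; python3 - <<'E'
from h import *
o,p,R=cur(); print(toL(p).round(4))
T=cam("top");c=T["color"];cv2.imwrite("pics/t16.png",cv2.resize(c[120:270,240:440],(800,600)))
E
```

```text
clock: 16.88
eef_pos: [0.5648, -0.0416, 0.0157]
tool_rot: [-0.38, 0.047, -0.114, 0.917]
ft_force: [0.5, -1.0, 0.5]
grip_width: 0.0684
[-0.1407 -0.0395  0.0157]
```

View pics/t16.png

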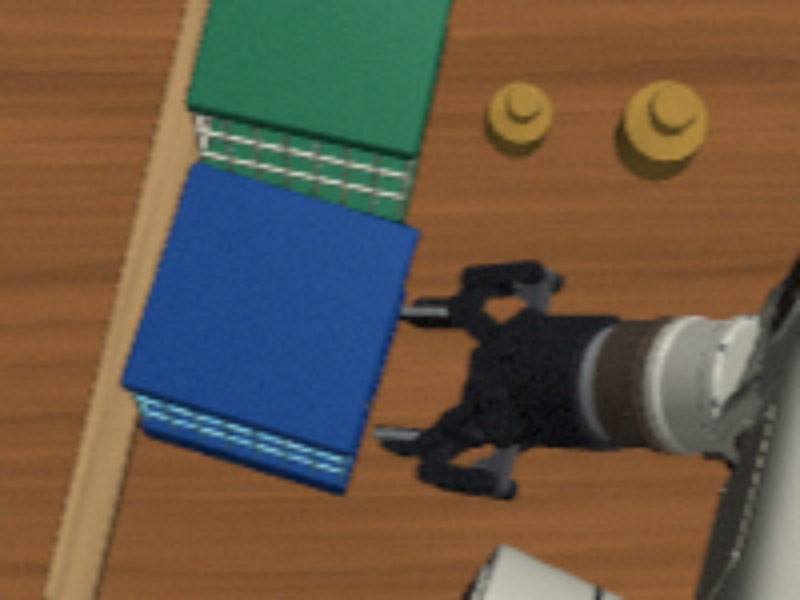

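```bash
python3 -m inch '0 0 0 0 2 2 0.2;0 0 0 0 2 2 0.2;0 0 0 0 2 2 0.2;0 0 0 0 0 0 0.2'; python3 -m inch '0 0 0 0 1.5 1.5 0.2;0 0 0 0 0 0 0.2';  python3 - <<'E'
from h import *
o,p,R=cur(); print(toL(p).round(4))
T=cam("top");c=T["color"];cv2.imwrite("pics/t17.png",cv2.resize(c[120:270,240:440],(800,600)))
E
```

```text
clock: 17.42
eef_pos: [0.567, -0.0334, 0.0157]
tool_rot: [-0.38, 0.047, -0.114, 0.917]
ft_force: [1.6, -0.7, 0.3]
grip_width: 0.0685
clock: 17.68
eef_pos: [0.5679, -0.032, 0.0157]
tool_rot: [-0.38, 0.047, -0.114, 0.917]
ft_force: [2.0, -5.3, 0.0]
grip_width: 0.0686
[-0.1306 -0.0401  0.0157]
```

View pics/t17.png

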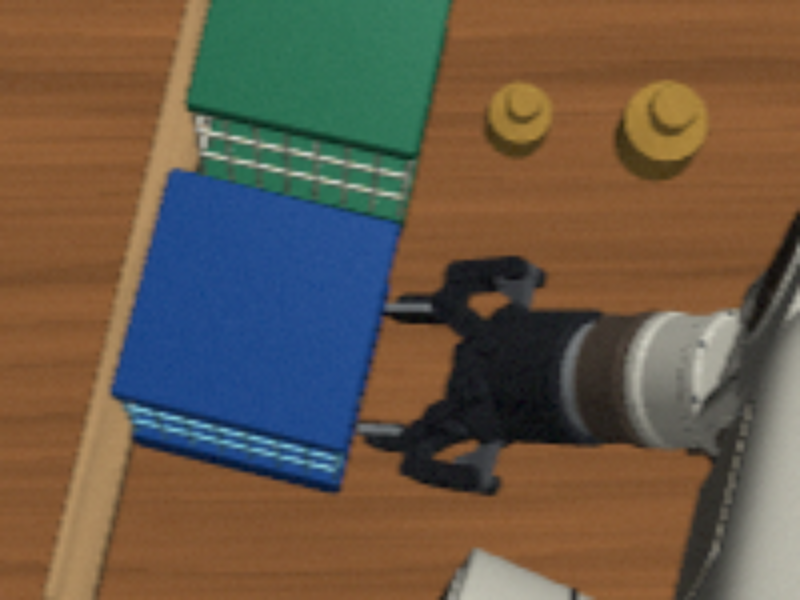

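```bash
python3 -m inch '0 0 0 0 1 1 0.2;0 0 0 0 0 0 0.2';python3 -m inch '0 0 0 0 1 1 0.2;0 0 0 0 0 0 0.2';  python3 - <<'E'
from h import *
o,p,R=cur(); print(toL(p).round(4))
T=cam("top");c=T["color"];cv2.imwrite("pics/t18.png",cv2.resize(c[140:260,240:400],(800,600),interpolation=cv2.INTER_CUBIC))
S=cam("scene");c=S["color"];cv2.imwrite("pics/s18.png",cv2.resize(c[150:300,160:360],(800,600),interpolation=cv2.INTER_CUBIC))
E
```

```text
clock: 17.98
eef_pos: [0.5684, -0.031, 0.0157]
tool_rot: [-0.38, 0.047, -0.115, 0.917]
ft_force: [3.2, -4.8, -0.1]
grip_width: 0.0686
clock: 18.23
eef_pos: [0.5689, -0.0303, 0.0157]
tool_rot: [-0.381, 0.046, -0.115, 0.916]
ft_force: [1.0, -7.4, 0.2]
grip_width: 0.0683
[-0.1288 -0.0407  0.0157]
```

View pics/t18.png

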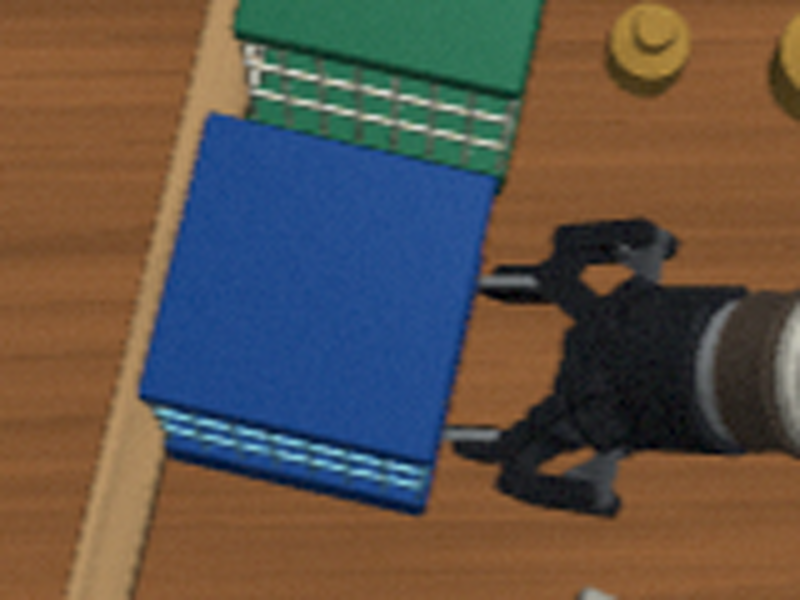

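View pics/s18.png

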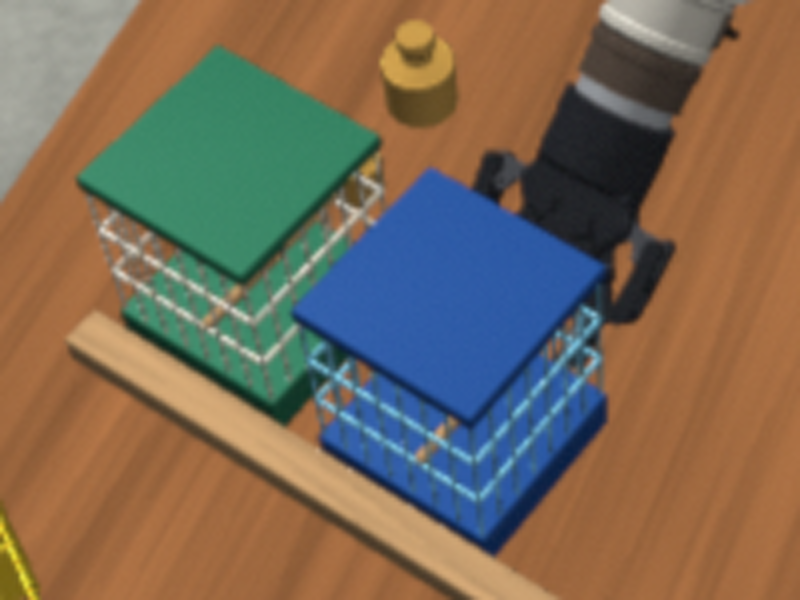

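```bash
python3 -m inch '0 0 0 0 1 1 0.2;0 0 0 0 0 0 0.2'; python3 - <<'E'
from h import *
T=cam("top");S=cam("scene")
def quad(c,kind):
    hsv=cv2.cvtColor(c["color"],cv2.COLOR_BGR2HSV)
    m=cv2.inRange(hsv,(105,120,110),(125,255,255)) if kind=="b" else cv2.inRange(hsv,(65,90,70),(90,255,255))
    return m
for c,n in((T,"T"),(S,"S")):
  for kind,ctr in(("b",[-.066,-.037,.17]),("g",[-.067,-.2,.17])):
    m=quad(c,kind); u=proj(c,RL@np.array(ctr)+LO)
    m=cv2.morphologyEx(m,cv2.MORPH_OPEN,np.ones((3,3)))
    k,lab=cv2.connectedComponents(m); l=lab[int(u[1]),int(u[0])]
    mm=(lab==l).astype(np.uint8); cs,_=cv2.findContours(mm,0,2); r=max(cs,key=cv2.contourArea)
    per=cv2.approxPolyDP(cv2.convexHull(r),5,True)[:,0]
    print(n,kind,l,u.round(),[ (p.tolist(),toL(at(c,*p,.17))[:2].round(4).tolist()) for p in per])
E
```

```text
clock: 18.58
eef_pos: [0.5692, -0.0301, 0.0157]
tool_rot: [-0.382, 0.046, -0.115, 0.916]
ft_force: [-1.2, -12.4, 2.1]
grip_width: 0.0682
T b 1 [305. 194.] [([281, 163], [-0.0003, -0.0915]), ([338, 175], [-0.1263, -0.0934]), ([326, 231], [-0.1283, 0.0317]), ([268, 218], [-0.0016, 0.0323])]
T g 2 [322. 123.] [([300, 92], [-0.0034, -0.2579]), ([355, 105], [-0.128, -0.2562]), ([344, 157], [-0.1302, -0.1355]), ([287, 145], [-0.0036, -0.1336])]
S b 3 [270. 219.] [([266, 193], [-0.1203, -0.0922]), ([309, 215], [-0.126, 0.0284]), ([278, 253], [-0.003, 0.0327]), ([234, 228], [0.0009, -0.0891])]
S g 1 [217. 187.] [([213, 163], [-0.1198, -0.2573]), ([252, 183], [-0.1252, -0.1386]), ([221, 218], [-0.0036, -0.1314]), ([206, 217], [0.014, -0.1613]), ([181, 196], [0.0017, -0.2503])]
```

The cage front lies at x ≈ 0 to -2 mm along its whole length, parallel to the ledge and the green cage, and the ledge takes 12 N. I'll back off along the push line now.

```bash
python3 -m inch '0 0 0 0 -3 -3 0.2;0 0 0 0 -8 -8 0.2;0 0 0 0 -18 -18 0.2;0 0 0 0 -25 -20 0.2;0 0 0 0 -25 -5 0.2;0 0 0 0 -25 15 0.2;0 0 0 0 -25 15 0.2;0 0 0 0 0 0 0.2;0 0 0 0 0 0 0.2'; python3 - <<'E'
from h import *
T=cam("top");c=T["color"];cv2.imwrite("pics/t19.png",c);cv2.imwrite("pics/t19z.png",cv2.resize(c[140:260,240:400],(800,600),interpolation=cv2.INTER_CUBIC))
S=cam("scene");cv2.imwrite("pics/s19.png",S["color"]);cv2.imwrite("pics/s19z.png",cv2.resize(S["color"][150:300,160:360],(800,600),interpolation=cv2.INTER_CUBIC))
a=cv2.imread("pics/top0.png");dd=cv2.absdiff(a,c).max(2)
for n,(x,y) in dict(wb=(405,152),ws=(370,149),sd=(485,285),ring=(521,196),cup=(180,263),carton=(112,197),green=(322,130)).items(): print(n,dd[y-12:y+12,x-12:x+12].mean().round(1))
k,f=0,0
hsv=cv2.cvtColor(c,cv2.COLOR_BGR2HSV);m=cv2.morphologyEx(cv2.inRange(hsv,(105,120,110),(125,255,255)),cv2.MORPH_OPEN,np.ones((3,3)))
k,lab=cv2.connectedComponents(m);mm=(lab==lab[194,305]).astype(np.uint8);r=max(cv2.findContours(mm,0,2)[0],key=cv2.contourArea)
for p in cv2.approxPolyDP(cv2.convexHull(r),5,True)[:,0]: print(p,toL(at(T,*p,.17))[:2].round(4))
E
```

```text
clock: 19.8
eef_pos: [0.5413, -0.1319, 0.0891]
tool_rot: [-0.379, 0.048, -0.114, 0.917]
ft_force: [-0.9, -1.0, -0.2]
grip_width: 0.0682
wb 9.0
ws 8.7
sd 104.1
ring 116.1
cup 10.2
carton 10.0
green 7.8
[282 163] [-0.0024 -0.092 ]
[338 175] [-0.1263 -0.0934]
[326 231] [-0.1283  0.0317]
[268 218] [-0.0016  0.0323]
```

View pics/t19.png

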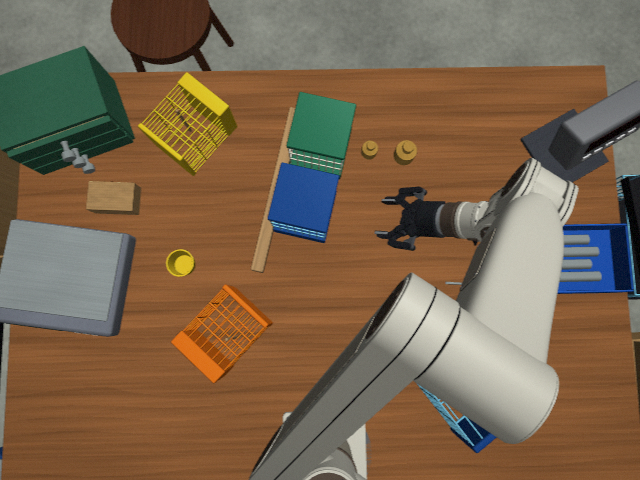

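View pics/s19z.png

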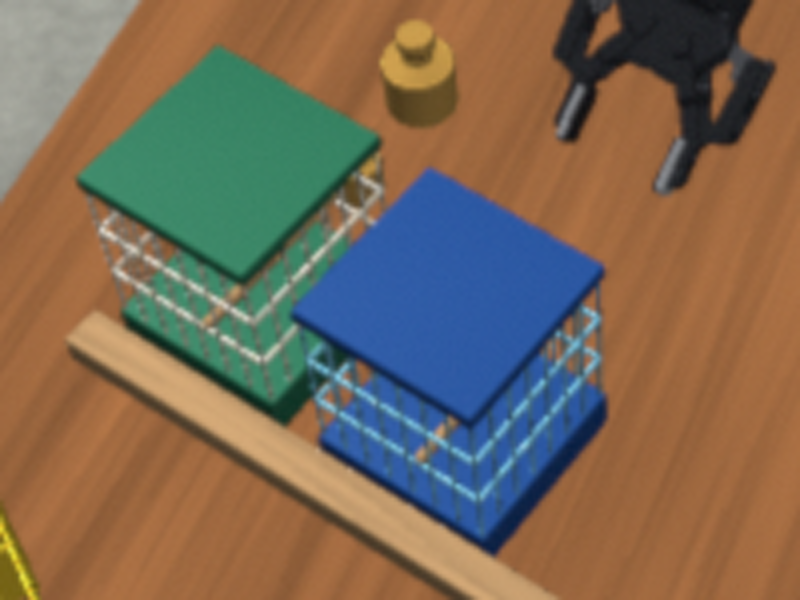

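View pics/t19z.png

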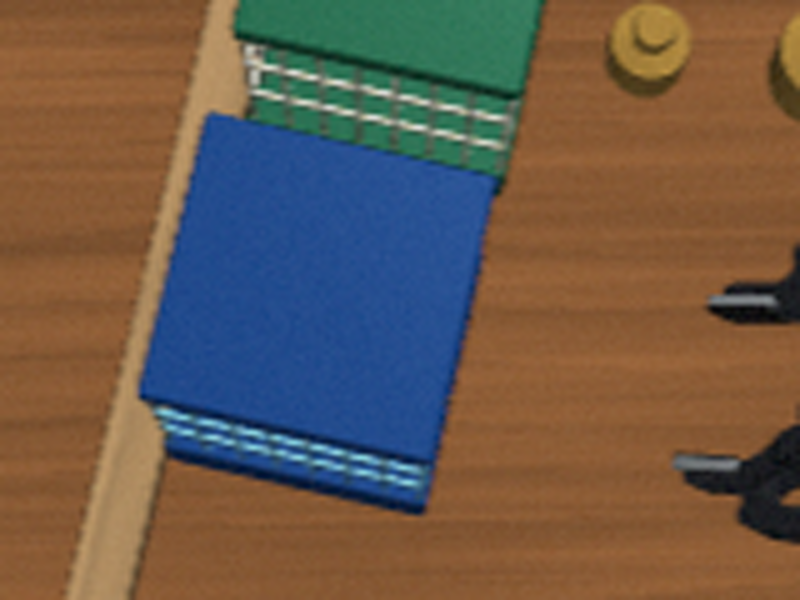

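View pics/s19.png

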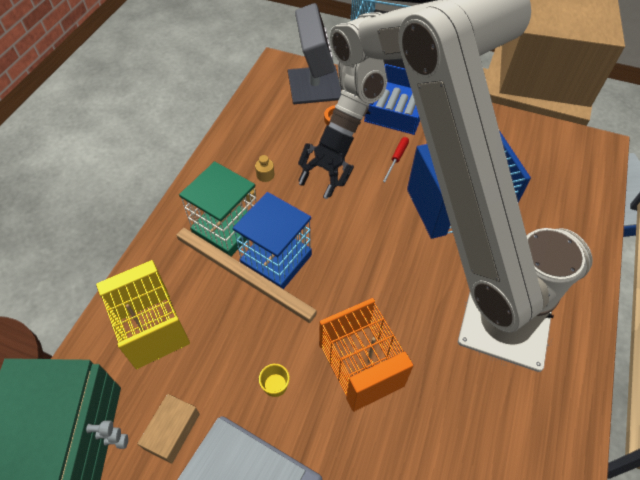

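The blue cage stands upright at (272,240) against the ledge, beside the green one. The screwdriver (395,160), ring, weights, cup and carton are in their original places, and the fingers at (325,185) are clear. I'm handing in.

```bash
python3 -c "
from workcell import bot
print(bot.job_done())"
```

```text
the job is handed in; nothing more can be done
None
```

I tipped the small blue cage upright by pushing on its roof with the fingertips. I then pushed it low on its rear side, with two fingers, until it stood flush against the ledge. I backed the fingers clear and handed the job in at about 20 s.

- **Tipping attempts:** The first two pushes failed. In one the fingers slipped over the roof's top edge. In the other the cage slid instead of turning. Together they and the third push moved it roughly 25 mm towards the ledge. The third push, started lower and moving upward, tipped it.
- **Final position:** The roof's front edge measured 0 to 2.5 mm from the ledge line and parallel to it within about 0.5°. That is close to the 2 mm camera calibration. The cage centre is near y = -30 mm, about 40 mm clear of the green cage. Before I backed off, the ledge was taking about 12 N.
- **Everything else:** The green cage, weights, seed cup and carton look unchanged between the first and last top pictures. The arm hid the screwdriver and most of the tape ring from the top camera, so I checked those by eye in the scene picture only; the ring was partly hidden there too. Both look unmoved.

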